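# Press the raised specimen lid home

## Robot

A 7-joint arm with a two-finger parallel gripper is mounted at the origin on a cart in front of the work surface, level with it; the furniture and walls round the work are solid. World frame = base frame: x ahead of the robot, y to its left, z up, the work surface at z = 0. Lengths are in m, angles in degrees, forces in N, time in s.
With the tool pointing down it reaches from about 0.35 to 0.775 m from the base axis. Payload 3.1 kg.
Tool frame: the origin (TCP) lies on the centre line of the jaws, within the pads' length; the fingertips stand 17 mm ahead of it and the grasp point (between the pads) lies 2 mm behind it (robot.tip_reach is the distance from the TCP to the fingertips, in m); z points along the fingers, y is the line along which they close (so a half turn about z gives the same grasp; the last joint's range is limited). The gripper opens to 85 mm and grips with 20 to 120 N. Pads are 22 mm wide; open, the fingers measure 114 mm over their backs; the gripper's body (76 mm by 85 mm) begins 54 mm behind the grasp point. The pads swing forward as they close: fully open they stand 13 mm farther back than shut.
Start: joints at [-72.691, 17.813, 0.802, 86.603, -0.252, 75.585, -1.558], TCP at [0.185, 0.518, 0.248] pointing down, gripper open.
Joint ranges: [-154.91, 154.91], [-16.99, 109.72], [-72.82, 74.43], [7.12, 147.25], [-82.49, 262.49], [11.32, 116.49], [-174.64, 174.64]. Speed limits (degrees/s): [159.86, 159.86, 180, 180, 180, 180, 180].

## Interface

Orientations are given as [roll, pitch, yaw] about the fixed x, y, z axes, in that order (R = Rz(yaw) Ry(pitch) Rx(roll)).
In Python, from station import robot, fingers, vision, workorder, recognise gives the robot as it stands. Calls block until the motion is done:
- robot.move_to(position, orientation): joint-space move of the TCP to a pose.
- robot.line_to(position, orientation=None, velocity=0.15, f_stop=None): straight line of the TCP; orientation=None keeps the orientation; velocity is the mean speed in m/s. With f_stop (N) it stops when the force on the tool has changed by that much, and returns True; else False.
- robot.move_j(angles): joint-space move.
- fingers.gripper_to(opening, force=None): opening from 0.0 (shut) to 1.0 (fully open); force is the grip in N (None keeps the last); returns when the fingers have stopped.
- robot.pause(seconds).
- robot.inverse_kinematics(position, orientation): joint angles nearest the present ones, or None.
- vision.grab_frame(name): name is "scene" or "side" or "wrist"; returns the picture (480x640x3 uint8, red, green, blue); there is no depth.
- vision.calibration(name): a dict with "mtx" (3x3 intrinsics, pixels), "extrinsics" (4x4, takes a point from world to camera coordinates); the wrist camera has in their place "T_tool_cam" (4x4, takes a point from camera to tool coordinates, whose origin is the TCP and whose axes are the flange's). Camera axes: x right, y up, looking along -z (the intrinsics and any distortion apply to the point x, -y, -z); pixel columns grow to the right and rows downward; lengths in m; the calibration is good to about 2 mm. The wrist camera is an equidistant fisheye: a pixel r from the principal point sees the ray r / f radians off the axis. A picture is of the moment at which its call begins: read the wrist's pose just before it. calibration takes no time and is no camera call.
A pose or a line that the arm cannot do raises robot.PlanningError and nothing moves.
- workorder.close_job(): hands the job in; it is judged then, once.
Trained networks look in the newest picture that a camera, given by its name, has taken for a name from the list of things; names that differ only in an ending like _2 or _b are one class to them, and where a whole thing is asked for, a point or a joint stands for the part that bears it (a point fixed in the world has none). Each returns a list of dicts, best first, with "p" (0 to 1); they miss things now and then, are a little off and sometimes report something else, mostly with a low value. They report only what shows in the picture. A call takes as long as a camera call.
- recognise(label, camera): "rect" ([centre column, centre row, width, height] in pixels, round what is visible of it).
Readings, each from a call of its own:
- robot.current_time_s(): time.
- robot.current_joint_positions(): joint angles.
- robot.current_dq(): joint speeds.
- robot.current_joint_torque(): joint torques, N m.
- robot.current_tool_pos(): TCP position.
- robot.current_eef_rot(): TCP orientation.
- robot.current_contact_force(): force on the tool from outside, world axes, zero at the start.
- robot.current_torque(): the same for the moment, N m.
- robot.current_finger_gap(): opening from 0.0 (shut) to 1.0 (fully open).
- robot.current_gripper_force(): force on a finger pad.
Only numpy, scipy, OpenCV 4.12 (cv2) and the standard library are available. Lean on these libraries where they do the work, as an engineer would, in place of code of your own. Each camera call takes 0.05 s, during which the arm holds its last target. There are 200 camera calls.

## Task

Three specimen cups stand on the desk and one of them has its lid standing up off the rim. With the closed fingertips, gently press that lid straight down until it is fully home, then draw the hand away. Do not lift the cup or its lid, do not shove or tip the cup, and do not touch the other two cups, the jar or the vial.

Things in the scene. Friction and masses are not known exactly. Their poses are not given: they have to be found in the camera images.
- cup_1: One of three alike clear specimen cups with red plug lids, loose on the desk; they swap places (70 to 140 g; base 48 mm, lid 66 mm across; 77 mm tall closed, rim at 64 mm). Its lid is fully closed. Origin: centre of the underside, z up. A push over 20 mm off its axis can tip it.
- cup_1_lid (a joint): Height in m of cup_1's lid above its fully closed place: 0 = fully home, grows upward. The lid only slides straight along the cup's axis, against about 2.5 N of friction, stays where it is left, and stops hard at 0.
- cup_1_lid_top (a point): Centre of the flat top of cup_1's lid: 77 mm above the desk when closed, higher by the lid's raise. z up.
- cup_2: One of three alike clear specimen cups with red plug lids, loose on the desk; they swap places (70 to 140 g; base 48 mm, lid 66 mm across; 77 mm tall closed, rim at 64 mm). The one whose lid stands raised, 10 to 15 mm above closed at the start, its white plug showing between lid and rim. Origin: centre of the underside, z up. A push over 20 mm off its axis can tip it.
- cup_2_lid (a joint): Height in m of cup_2's lid above its fully closed place: 0 = fully home, grows upward. The lid only slides straight along the cup's axis, against about 2.5 N of friction, stays where it is left, and stops hard at 0.
- cup_2_lid_top (a point): Centre of the flat top of cup_2's lid: 77 mm above the desk when closed, higher by the lid's raise. z up.
- cup_3: One of three alike clear specimen cups with red plug lids, loose on the desk; they swap places (70 to 140 g; base 48 mm, lid 66 mm across; 77 mm tall closed, rim at 64 mm). Its lid is fully closed. Origin: centre of the underside, z up. A push over 20 mm off its axis can tip it.
- cup_3_lid (a joint): Height in m of cup_3's lid above its fully closed place: 0 = fully home, grows upward. The lid only slides straight along the cup's axis, against about 2.5 N of friction, stays where it is left, and stops hard at 0.
- cup_3_lid_top (a point): Centre of the flat top of cup_3's lid: 77 mm above the desk when closed, higher by the lid's raise. z up.
- jar: Small upright capillary jar with a red cap, 26 mm across and 97 mm tall, standing loose on the desk beyond the cups. Origin: centre of the underside. To be left alone.
- vial: Dropper vial lying loose on the desk beyond the cups, 90 mm long along its x, 24 mm thick. Origin: on the desk under the middle of its length. To be left alone.

How it is judged (in metres and radians):
On the way:
1. the fingertips press the raised lid fully home (value of joint cup_2_lid below 0.002 m and contact force between the fingers and cup_2 above 0.5 N), for 0.05 s.
At the end, for the whole second after the job is handed in: The raised lid is within 2 mm of fully home; its cup stands upright (within 0.08 rad), at rest and within 20 mm of where it was; the other two lids are still home (within 2 mm), and the other cups, the jar and the vial are within 10 mm of where they were and not tipped (value of joint each of cup_2_lid, cup_1_lid, cup_3_lid below 0.002 m and distance of cup_2 from where it was at the start of the episode below 0.02 m and angle between cup_2's own z axis and vertical below 0.08 rad and linear speed of cup_2 below 0.02 m/s and distance of each of cup_1, cup_3, jar, vial from where it was at the start of the episode below 0.01 m and angle between each of cup_1, cup_3, jar, vial's own z axis and vertical below 0.1 rad); the robot touches nothing.
It fails at once if the cup with the raised lid, or its lid, is lifted (height (world z) of cup_2 above 0.012 m or value of joint cup_2_lid above 0.022 m).
It fails at once if the cup is tipped by more than 0.25 rad (angle between cup_2's own z axis and vertical above 0.25 rad).
It fails at once if the cup is shoved more than 25 mm (distance of cup_2 from where it was at the start of the episode above 0.025 m).
It fails at once if the cup is pressed harder than 30 N (contact force between any of the fingers, the arm and cup_2 above 30 N).
It fails at once if another cup, the jar or the vial is touched (contact force between any of the fingers, the arm and cup_1 above 0.5 N or contact force between any of the fingers, the arm and cup_3 above 0.5 N or contact force between any of the fingers, the arm and jar above 0.5 N or contact force between any of the fingers, the arm and vial above 0.5 N).
It also fails if it takes over 38 s, if anything falls off the work surface, if the arm or the gripper's body presses on something with over 40 N, if the wrist force passes 120 N, or if a joint passes its speed limit or range.

## Working session

There is one attempt and no reset: what is moved stays moved. The work goes in short steps, each a Python script; the robot and the scene stay as the last script left them, time stands still between calls to the robot, and variables do not carry over. Pictures are saved under pics/ and viewed, at most 10 in all, crops included, and the job is handed in when it is done.

```bash
mkdir -p pics; python3 - <<'E'
from station import robot, fingers, vision, workorder, recognise
import cv2,numpy as np
for n in ("scene","side"):
    im=vision.grab_frame(n); cv2.imwrite(f"pics/{n}0.png",im[:,:,::-1])
    c=vision.calibration(n); print(n,{k:np.round(v,4).tolist() if not isinstance(v,str) else v for k,v in c.items()})
    for l in ("cup_2","cup_2_lid_top","jar"):
        print(l,[(np.round(d["rect"],1).tolist(),round(d["p"],2)) for d in recognise(l,n)])
print(robot.current_tool_pos(),robot.current_eef_rot(),robot.tip_reach,robot.current_time_s())
E
```

```text
scene {'mtx': [[433.0641, 0.0, 314.6499], [0.0, 433.0641, 237.9314], [0.0, 0.0, 1.0]], 'extrinsics': [[0.5597, -0.8287, 0.0088, -0.4948], [0.4905, 0.3398, 0.8024, -0.2634], [-0.6679, -0.4448, 0.5967, -0.6238], [0.0, 0.0, 0.0, 1.0]]}
cup_2 [([231.4, 265.8, 34.1, 47.3], 0.98), ([291.7, 276.4, 31.0, 50.7], 0.96), ([372.5, 289.8, 37.7, 58.6], 0.66), ([372.1, 276.2, 38.0, 32.0], 0.57)]
cup_2_lid_top [([375.6, 275.6, 41.3, 35.2], 0.58)]
jar [([315.5, 223.8, 9.8, 40.3], 0.75)]
side {'mtx': [[623.7963, 0.0, 314.6406], [0.0, 623.7963, 225.1555], [0.0, 0.0, 1.0]], 'extrinsics': [[0.9806, -0.1957, 0.0113, -0.5631], [0.1018, 0.5575, 0.8239, 0.014], [-0.1676, -0.8068, 0.5666, -1.1221], [0.0, 0.0, 0.0, 1.0]]}
cup_2 [([283.1, 241.1, 46.4, 58.4], 0.89), ([248.3, 208.1, 36.6, 54.0], 0.68), ([331.9, 291.6, 44.7, 72.8], 0.62)]
cup_2_lid_top [([333.3, 276.5, 45.2, 40.4], 0.87)]
jar [([368.0, 211.2, 23.7, 54.7], 0.95), ([251.4, 206.9, 35.8, 52.8], 0.74), ([250.7, 194.9, 39.6, 24.4], 0.53)]
[0.18535315 0.51775159 0.24812403] [-1.79981133e+02  4.30019375e-03  1.60305812e+02] 0.017 0.4
```

```bash
python3 - <<'E'
import cv2,numpy as np
a=cv2.imread("pics/scene0.png")[180:350,190:430];b=cv2.imread("pics/side0.png")[160:350,190:430]
o=np.vstack([cv2.resize(x,None,fx=2.2*0.95,fy=1.5*1.0,interpolation=2) for x in (a,b)])
o=np.hstack([cv2.resize(x,(400,300),interpolation=cv2.INTER_CUBIC) for x in (a[:,:],b[:,:])])
cv2.imwrite("pics/crop0.png",o)
E
```

```text
(no output)
```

View pics/crop0.png

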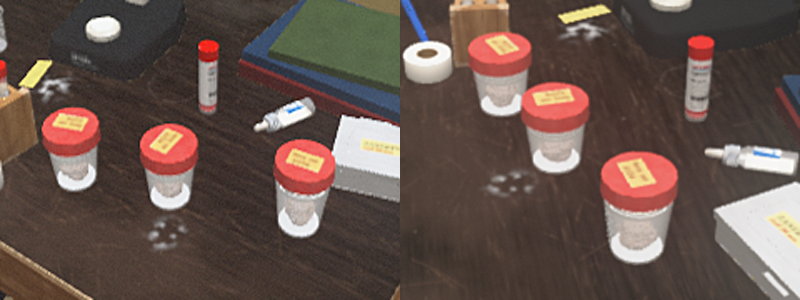

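View pics/scene0.png

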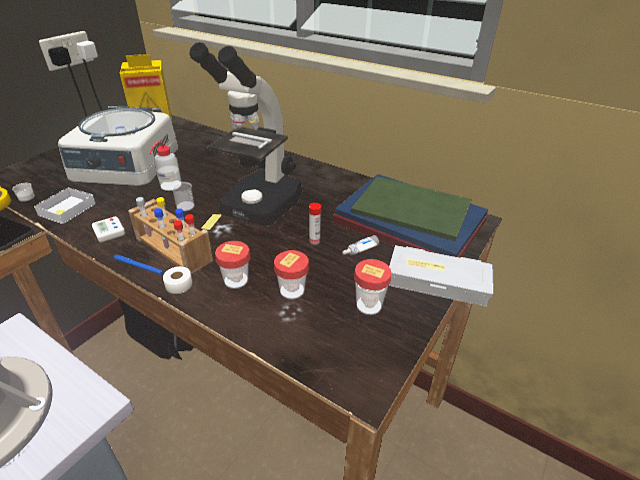

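The scene view shows three red-lidded cups at about (233,255), (292,265) and (372,275), with the jar at (315,224) and the vial at (361,246). Which lid is raised is not clear by eye, so I'll fit lid heights.

```bash
cat > h.py <<'E'
import cv2,numpy as np
from scipy.optimize import least_squares
from station import robot, fingers, vision, workorder, recognise
def proj(n,P):
    c=vision.calibration(n);E=np.array(c["extrinsics"]);K=np.array(c["mtx"])
    q=np.atleast_2d(P)@E[:3,:3].T+E[:3,3]; d=c.get("distortion",c.get("dist"))
    u=q/-q[:,2:]; return np.c_[K[0,2]+K[0,0]*u[:,0],K[1,2]-K[1,1]*u[:,1]]
t=np.linspace(0,2*np.pi,60)
def ring(x,y,z,r): return np.c_[x+r*np.cos(t),y+r*np.sin(t),0*t+z]
def lidbox(n,x,y,z,hl=.016):
    p=np.r_[proj(n,ring(x,y,z,.033)),proj(n,ring(x,y,z-hl,.033))]
    return np.r_[p.min(0),p.max(0)]
def red(n,im):
    h=cv2.cvtColor(im,cv2.COLOR_RGB2HSV)
    m=((h[...,0]<6)|(h[...,0]>172))&(h[...,1]>140)&(h[...,2]>90)
    k,l,s,c=cv2.connectedComponentsWithStats(m.astype(np.uint8))
    return [(np.r_[a[0]-.5,a[1]-.5,a[0]+a[2]-.5,a[1]+a[3]-.5],a[4]) for a in s[1:] if a[4]>60]
E
python3 - <<'E'
from h import *
B={n:red(n,cv2.imread(f"pics/{n}0.png")[:,:,::-1]) for n in("scene","side")}
for n in B: print(n,[(b.tolist(),int(a)) for b,a in B[n]])
lids={n:[b for b,a in B[n] if a>350] for n in B}
for i,b in enumerate(lids["scene"]):
  for j,s in enumerate(lids["side"]):
    f=lambda v:np.r_[lidbox("scene",*v[:3],v[3])-b,lidbox("side",*v[:3],v[3])-s]
    r=least_squares(f,[.5,0,.08,.015]); 
    if r.cost<200: print(i,j,r.x.round(4),round(r.cost,1),r.fun.round(1))
E
```

```text
scene [([125.5, 75.5, 158.5, 86.5], 152), ([149.5, 140.5, 169.5, 155.5], 136), ([308.5, 201.5, 321.5, 214.5], 142), ([184.5, 213.5, 194.5, 224.5], 82), ([173.5, 219.5, 182.5, 230.5], 73), ([214.5, 240.5, 249.5, 268.5], 627), ([273.5, 249.5, 308.5, 278.5], 666), ([353.5, 258.5, 390.5, 289.5], 727)]
side [([352.5, 0.5, 379.5, 6.5], 63), ([298.5, 68.5, 316.5, 85.5], 128), ([224.5, 140.5, 233.5, 150.5], 73), ([239.5, 140.5, 247.5, 150.5], 74), ([230.5, 179.5, 268.5, 207.5], 689), ([362.5, 181.5, 378.5, 197.5], 220), ([262.5, 211.5, 303.5, 243.5], 835), ([309.5, 255.5, 356.5, 293.5], 1121)]
0 0 [ 0.4379 -0.1108  0.0772  0.0153] 0.7 [-0.6 -0.3  0.4 -0.3 -0.6  0.3  0.6  0.2]
0 1 [ 0.5115 -0.0319 -0.0295  0.0301] 187.4 [ 3.6  9.3 -0.4 10.4  6.  -8.1 -0.6 -8.1]
1 0 [ 0.421  -0.262   0.1523  0.0053] 197.8 [ -4.7  -9.2   1.4 -10.   -6.8   8.5   1.5   8.2]
1 1 [ 0.4788 -0.2202  0.0768  0.0153] 0.5 [-0.4 -0.   0.4  0.2 -0.4  0.1  0.6 -0.2]
2 2 [ 0.5271 -0.3624  0.0877  0.0146] 0.5 [-0.6  0.2  0.6  0.2 -0.1 -0.1  0.3 -0.2]
```

The fit is sub-pixel: two lids come out at 77 mm. The third, at (0.527, -0.362), is at 87.7 mm, so that is the raised one. Next I'll check the obstacles along the swing and the reach.

```bash
python3 - <<'E'
from h import *
c=vision.calibration("scene");E=c["extrinsics"];K=c["mtx"]
C=-E[:3,:3].T@E[:3,3];print("cam",C)
def hit(u,v,z=0):
    d=E[:3,:3].T@np.array([(u-K[0,2])/K[0,0],-(v-K[1,2])/K[1,1],-1]);return (C+d*(z-C[2])/d[2]).round(3)
for k,p in dict(microbase_front=(255,220),microbase_left=(222,210),microbase_r=(300,190),rack=(195,268),rackl=(135,235),jar=(315,243),vial=(361,246),boxL=(390,285),boxR=(490,300),bottle=(168,188),sillR=(490,95),centr=(160,180),deskcorner=(365,430)).items(): print(k,hit(*p))
print(robot.current_tool_pos(),proj("scene",robot.current_tool_pos()))
cur=np.array(robot.current_joint_positions());print(cur.round(1))
for yaw in (160,70,-20,115,25,-110,-65,0,90,-90):
    q=robot.inverse_kinematics([.5271,-.3624,.2],[180,0,yaw]); print(yaw,None if q is None else np.round(q,1))
E
```

```text
cam [-0.01050989 -0.59799242  0.58789482]
microbase_front [ 0.626 -0.001  0.   ]
microbase_left [0.613 0.094 0.   ]
microbase_r [ 0.803 -0.008  0.   ]
rack [ 0.42  -0.014  0.   ]
rackl [0.423 0.183 0.   ]
jar [ 0.632 -0.171  0.   ]
vial [ 0.681 -0.261  0.   ]
boxL [ 0.603 -0.371  0.   ]
boxR [ 0.674 -0.548  0.   ]
bottle [0.61  0.288 0.   ]
sillR [ 1.881 -0.202  0.   ]
centr [0.627 0.34  0.   ]
deskcorner [ 0.308 -0.476 -0.   ]
[0.18535315 0.51775159 0.24812403] [[-112.22349115  132.18748239]]
[-72.7  17.8   0.8  86.6  -0.3  75.6  -1.6]
160 [  4.9  36.1  47.5  76.8 -26.3  78.3 122. ]
70 [  2.8  37.5  51.8  76.9 -29.1  79.2  34. ]
-20 [ -2.3  42.6  64.4  77.1 -38.   83.  -50. ]
115 [  5.4  35.8  46.5  76.8 -25.7  78.1  76.6]
25 [  4.5  36.3  48.3  76.8 -26.8  78.4 -12.6]
-110 [  -2.3   42.6   64.4   77.1  -38.    83.  -140. ]
-65 [ -2.3  42.6  64.4  77.1 -38.   83.  -95. ]
0 [  4.6  36.2  48.   76.8 -26.7  78.4 -37.7]
90 [  3.4  37.1  50.6  76.9 -28.3  78.9  53.4]
-90 [  -2.3   42.6   64.4   77.1  -38.    83.  -120. ]
```

```bash
python3 - <<'E'
from h import *
fingers.gripper_to(0.0)
az=np.deg2rad(70.3); R=[180,0,160.3]
robot.line_to([.4*np.cos(az),.4*np.sin(az),.3],R,velocity=.2)
q=np.array(robot.current_joint_positions()); print(q.round(1))
q1=q.copy(); q1[0]+=70.3+34.5; robot.move_j(q1)
p=np.array(robot.current_tool_pos()); e=np.array(robot.current_eef_rot()); print(p.round(4),e.round(1))
robot.line_to([.5271,-.3624,.18],[180,0,55.5],velocity=.15)
robot.line_to([.5271,-.3624,.125],velocity=.08)
print(robot.current_tool_pos(),robot.current_joint_positions(),robot.current_contact_force(),robot.current_time_s())
im=vision.grab_frame("scene");s=vision.grab_frame("side")
cv2.imwrite("pics/pre.png",np.hstack([cv2.resize(x,(400,400),interpolation=2) for x in (im[170:330,290:450],s[150:310,250:410])])[:,:,::-1])
E
```

```text
[-72.7  -1.3   0.  101.7   0.   79.6  -2.4]
[ 0.3308 -0.226   0.2997] [180.   -0.   55.6]
[ 0.52748352 -0.36266091  0.12546362] [32.32568183 33.12763012  1.01698262 81.27286664 -0.60899759 65.54362006
 -1.07104346] [ 0.26216233 -0.5009808   0.20501223] 7.15
```

View pics/pre.png

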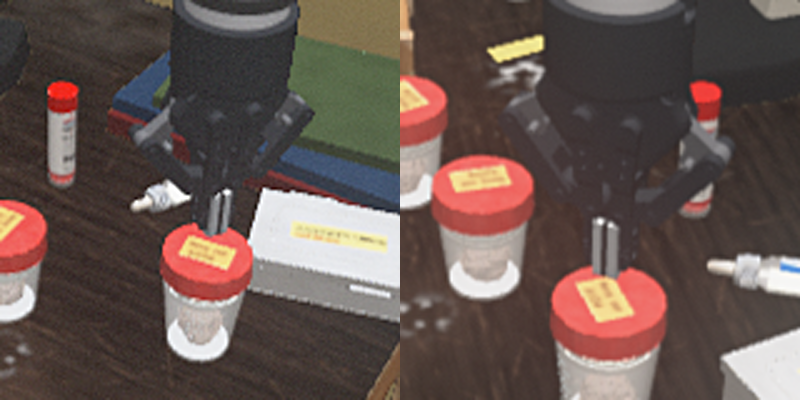

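The shut fingertips hang over the raised lid, at about scene (377,263) and side (332,260). I'll check those against the projection and press if they agree.

```bash
python3 - <<'E'
from h import *
P=np.array(robot.current_tool_pos())-[0,0,.017]
a,b=proj("scene",P)[0],proj("side",P)[0];print(a,b)
if np.hypot(*(a-[377,263]))<6 and np.hypot(*(b-[332,260]))<6:
    z0=robot.current_contact_force()[2]
    hit=robot.line_to([.5271,-.3624,.089],velocity=.012,f_stop=9)
    print(hit,robot.current_tool_pos()[2]-.017,robot.current_contact_force()-np.array([0,0,z0]))
    robot.pause(.3); print(robot.current_tool_pos()[2]-.017,robot.current_contact_force())
    for n in("scene","side"): print(n,[b.tolist() for b,a in red(n,vision.grab_frame(n)) if a>350])
E
```

```text
[373.5929533  261.26541141] [334.02777926 257.79889167]
True 0.07678959712475204 [0.19098659 0.54404598 3.70499493]
0.0768148717071452 [-1.33041137  0.67120159  5.47025965]
scene [[214.5, 240.5, 249.5, 268.5], [273.5, 249.5, 308.5, 278.5], [352.5, 264.5, 389.5, 294.5]]
side [[230.5, 179.5, 268.5, 207.5], [262.5, 211.5, 300.5, 243.5], [310.5, 263.5, 355.5, 299.5]]
```

```bash
python3 - <<'E'
from h import *
hit=robot.line_to([.5271,-.3624,.0905],velocity=.006,f_stop=7)
robot.pause(.2);print(hit,robot.current_tool_pos()[2]-.017,robot.current_contact_force())
robot.line_to([.5271,-.3624,.125],velocity=.03)
robot.line_to([.5271,-.3624,.22],velocity=.12)
robot.line_to([.38,-.26,.3],velocity=.15)
B={n:[b for b,a in red(n,vision.grab_frame(n)) if a>350] for n in("scene","side")}
for i in range(3):
    b,s=B["scene"][i],B["side"][i]
    r=least_squares(lambda v:np.r_[lidbox("scene",*v[:3],v[3])-b,lidbox("side",*v[:3],v[3])-s],[.5,0,.08,.015]);print(r.x.round(4),round(r.cost,1))
print(robot.current_time_s())
E
```

```text
True 0.07681675975473191 [-0.59331504  0.65289822  3.50156997]
[ 0.4379 -0.1108  0.0772  0.0153] 0.7
[ 0.4788 -0.2202  0.0768  0.0153] 0.5
[ 0.5266 -0.3626  0.0767  0.0144] 1.2
14.1917
```

The lid is home at 76.7 mm, the cup hasn't moved, and the other two cups are unchanged.

```bash
python3 -c "
from station import workorder
print(workorder.close_job())"
```

```text
the job is handed in; nothing more can be done
None
```

The raised lid on the cup at (0.527, -0.362) was pressed home: its top now measures 76.7 mm. The cup stayed within 1 mm of where it stood, the other two cups did not move, and the job was handed in (about 14 s on the clock), with no verdict shown.

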